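# Take the brass cap off a desk lamp foot whose thread hand is unknown

## Task

A new desk lamp is being put together on the desk, and the brass wing cap has to come off the socket of the lamp's dark foot before the stem can go in. Nobody knows whether it undoes clockwise or anticlockwise: feel which way it gives without wrenching or yanking it, turn it that way until it comes free, then lift it straight off. Finish while holding it in the gripper, upright and still, a good 10 cm above the socket it came from, and leave the other things on the desk alone.

Things in the scene. Friction and masses are not known exactly. Their poses are not given: they have to be found in the camera images.
- foot: Dark steel lamp foot, heavy and fixed to the desk: a disc 150 mm across and 19 mm high, on it a round shoulder 68 mm across whose top is 45 mm above the desk. A steel socket neck (hidden under the cap) stands 26 mm up from the shoulder. Origin: centre of its underside, on the desk; z up. Its x axis is parallel to the cap's wing at the start.
- cap: Brass cap, about 0.2 kg, over the neck, with 1.5 mm of vertical play: round skirt and lid 64 mm across and 33 mm high; on top an upright grip bar (the wing) 50 mm long, 12 mm thick, 30 mm high (33 to 63 mm above the origin), along the cap's x axis. Origin: centre of the skirt's underside, which rests on the foot's shoulder; z up. It stays where it is left.
- socket (a point): Centre of the shoulder's top, 45 mm above the desk, on the axis the cap turns about. The cap's coarse thread is hidden: from the start one sense of turning (either; it differs each time) stiffens at 0.1 to 0.2 rad and is hard against a stop by 0.3 rad; the other turns easily to an end stop at about 1.2 rad. Past about 1.0 rad the cap lifts straight off; before that it is locked down.
- thread (a point): Same point as socket. How it feels: the cap turns freely with under 0.2 N m about the vertical; at either stop the torque climbs past 0.4 N m within 0.1 rad of further turning while the cap lags behind. It can take 1 N m at a stop and an upward pull of 50 N while locked; twice as much counts as wrenching or yanking.
- cap_grip (a point): Point in the middle of the cap's grip bar, on the cap's axis, 56 mm above the cap's origin (7 mm below the bar's top): with the TCP here the fingertips, pinching the bar across its 12 mm thickness (along the cap's y axis), clear the lid by 4 mm.
- screwdriver: Bystander: screwdriver, 170 mm long, lying near the foot along its own x axis. Leave alone.
- washer: Bystander: steel washer, 48 mm across, 6 mm thick, lying near the foot. Leave alone.
- globe: Bystander: small cream and brass globe on a stand, 165 mm high. Leave alone.
- mug: Bystander: white mug, 80 mm across, 90 mm high. Leave alone.
- books: Bystander: two books in a pile, 150 x 210 x 50 mm. Leave alone.
- stapler: Bystander: stapler, 130 mm long, 40 mm high. Leave alone.
- shade: Bystander: white lamp shade standing on its wide rim, 150 mm across, 118 mm high. Leave alone.

How it is judged:
By the outcome, as a careful person would: the job done as asked, in the order asked, and still so for the second after the job is handed in, while the arm keeps its last pose, push and grip.
It also fails if it takes over 51 s, if anything falls off the work surface, if the arm or the gripper's body presses on something with over 40 N, if the wrist force passes 120 N, or if a joint passes its speed limit or range.

## Robot

A 6-joint arm with a two-finger parallel gripper is mounted at the origin on the work surface. World frame = base frame: x ahead of the robot, y to its left, z up, the work surface at z = 0. Lengths are in m, angles in rad, forces in N, time in s.
With the tool pointing down it reaches from about 0.25 to 0.725 m from the base axis. Payload 9.7 kg.
Tool frame: the origin (TCP) lies between the finger pads, 19 mm behind the fingertips; this is the grasp point; z points along the fingers, y is the line along which they close (so a half turn about z gives the same grasp; the last joint's range is limited). The gripper opens to 85 mm and grips with 20 to 120 N. Pads are 22 mm wide; open, the fingers measure 114 mm over their backs; the gripper's body (76 mm by 85 mm) begins 54 mm behind the grasp point. The pads swing forward as they close: fully open they stand 13 mm farther back than shut.
Start: joints at [-1.183, 0.087, 0.176, 1.66, 0, 1.571], TCP at [0.208, -0.509, 0.25] pointing down, gripper open.
Joint ranges: [-3.13, 3.13], [-0.85, 1.81], [-1.15, 1.24], [-2.2, 2.28], [-1.44, 1.52], [-3.14, 3.14]. Speed limits (rad/s): [2.22, 2.22, 2.57, 3.14, 3.14, 3.14].

## Interface

Orientations are given as a rotation vector (axis times angle).
In Python, from station import ctrl gives the robot as it stands.
- The arm moves only by the shell command python3 -m inch 'ROWS' [FORCE]. ROWS is JSON, a list of rows, each an object of numbers: "dx", "dy", "dz": the shift along the tool's x, y, z in cm; "spin": the turn about the tool's z in rad; "jaw": the finger opening in cm, from 0 to 8.54. A call has 1 to 10 rows; each row shifts and turns the commanded pose from where the row before left it, along the tool's axes as they then stand; what a row does not reach is not made up. A row lasts 1/10 s, in which the tool goes at most 50 mm and 8.59 degrees, less where a joint would pass 70% of its speed; a pose out of reach is approached as far as the arm can. A call with a gripper value outside its range is refused whole. The fingers move at their own pace and stop on an object; FORCE is the grip in N (left out, the last holds). Time passes only in rows, so rows that do not move let the fingers close. It gives the time, the measured TCP pose, the force, the opening and the grip force at its end, in the units of the state.
- ctrl.read_state(): the state, without advancing time (a new reading comes with each control period).
- ctrl.grab_frame(name): name is "scene" or "side" or "wrist"; returns the picture (400x640x3 uint8, blue, green, red); there is no depth.
- ctrl.camera_params(name): a dict with "fovy" (degrees; the focal length in pixels is half the picture's height over the tangent of half this angle, whatever the lens; pixels are square), "cx", "cy" (the principal point, pixels), "R" (3x3) and "t" (3): a world point X has camera coordinates R X + t; the wrist camera has in their place "T_tool_cam" (4x4, takes a point from camera to tool coordinates, whose origin is the TCP and whose axes are the flange's). Camera axes: x right, y down, z forward; pixel columns grow to the right and rows downward; lengths in m; the calibration is good to about 2 mm. A picture is of the moment at which its call begins: read the wrist's pose just before it. camera_params takes no time and is no camera call.
- ctrl.job_done(): hands the job in; it is judged then, once.
The state is a dict: "time": time; "joints": joint angles; "dq": joint speeds; "joint_torque": joint torques, N m; "tool_pos": TCP position; "orientation": TCP orientation; "contact_force": force on the tool from outside, world axes, zero at the start; "torque": the same for the moment, N m; "grip_width": opening from 0.0 (shut) to 1.0 (fully open); "grasp_force": force on a finger pad.
Only numpy, scipy, OpenCV 4.12 (cv2) and the standard library are available. Lean on these libraries where they do the work, as an engineer would, in place of code of your own. Each camera call takes 0.05 s, during which the arm holds its last target. There are 200 camera calls.

## Working session

There is one attempt and no reset: what is moved stays moved. The work goes in short steps, Python scripts to look and compute and a shell command to move; the robot and the scene stay as the last step left them, time stands still between calls to the robot, and variables do not carry over. Pictures are saved under pics/ and viewed, at most 10 in all, crops included, and the job is handed in when it is done.

```bash
mkdir -p pics
python3 - <<'E'
from station import ctrl
import cv2,numpy as np
s=ctrl.read_state();print({k:np.round(v,3).tolist() for k,v in s.items()})
for n in("scene","side","wrist"):
    cv2.imwrite(f"pics/{n}0.png",ctrl.grab_frame(n));print(n,ctrl.camera_params(n))
a=cv2.imread("pics/scene0.png");b=cv2.imread("pics/side0.png")
cv2.imwrite("pics/both.png",np.vstack([a,b])[:, :])
E
```

```text
{'time': 0.0, 'joints': [-1.183, 0.087, 0.175, 1.66, -0.0, 1.571], 'dq': [-0.001, -0.0, 0.001, -0.002, -0.001, 0.001], 'joint_torque': [0.002, -52.039, 46.48, 0.016, 0.0, 0.0], 'tool_pos': [0.208, -0.509, 0.249], 'orientation': [-3.081, -0.605, 0.0], 'contact_force': [0.166, -0.059, 0.286], 'torque': [0.002, -0.056, 0.016], 'grasp_force': 0.0, 'grip_width': 0.998}
scene {'fovy': 49.6660478804176, 'cx': 315.5481183676825, 'cy': 201.73300149800048, 'R': array([[-0.63504101,  0.77244086,  0.00761784],
       [ 0.5891162 ,  0.49065737, -0.64202605],
       [-0.4996649 , -0.40322508, -0.76664498]]), 't': array([ 0.3406756 , -0.26127715,  1.71918537])}
side {'fovy': 55.59296063219715, 'cx': 322.6194999832463, 'cy': 196.18862387323793, 'R': array([[-0.98243208, -0.18584257, -0.01702221],
       [-0.11177232,  0.65899717, -0.74379411],
       [ 0.1494462 , -0.72882458, -0.66819201]]), 't': array([0.52406693, 0.13216665, 0.98561857])}
wrist {'fovy': 61.53059973301071, 'cx': 315.0080871536528, 'cy': 199.42750396059435, 'T_tool_cam': array([[-1.57512858e-03, -9.50383445e-01, -3.11076883e-01,
         7.81091290e-02],
       [ 9.99998224e-01, -1.17511427e-03, -1.47332270e-03,
         5.18756925e-06],
       [ 1.03467062e-03, -3.11078651e-01,  9.50383608e-01,
        -1.25351534e-01],
       [ 0.00000000e+00,  0.00000000e+00,  0.00000000e+00,
         1.00000000e+00]])}
```

View pics/scene0.png

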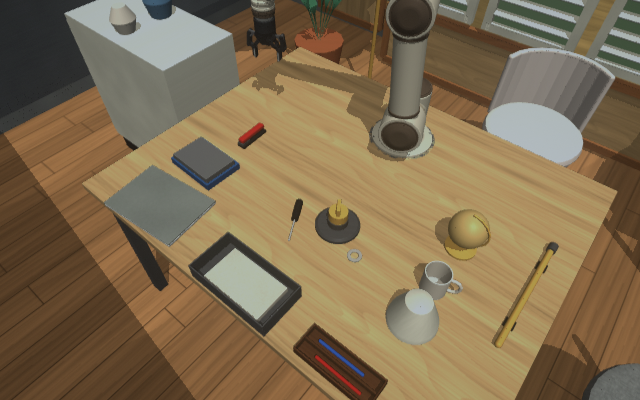

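View pics/side0.png

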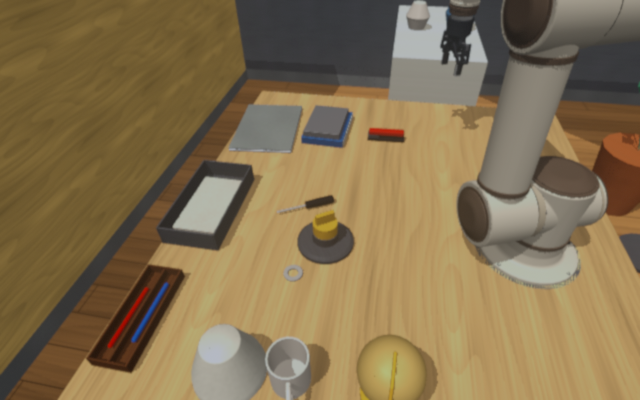

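The scene view shows the foot at about (338,225) with its brass cap at (339,212). In the side view the foot is at (326,240) and the cap at (325,226). The screwdriver and washer lie on either side of it. I'll get a coarse position from both views next.

```bash
cat > h.py <<'E'
from station import ctrl
import cv2,numpy as np
from scipy.spatial.transform import Rotation as Ro
def cam(n,s=None):
    p=ctrl.camera_params(n);f=200/np.tan(np.radians(p["fovy"])/2)
    if n=="wrist":
        T=np.eye(4);T[:3,:3]=Ro.from_rotvec(s["orientation"]).as_matrix();T[:3,3]=s["tool_pos"]
        T=T@p["T_tool_cam"];return f,p["cx"],p["cy"],T[:3,:3],T[:3,3]
    R=np.array(p["R"]);return f,p["cx"],p["cy"],R.T,-R.T@np.array(p["t"])
def ray(c,uv,z):
    f,cx,cy,R,o=c;uv=np.atleast_2d(np.float64(uv))
    d=np.c_[(uv[:,0]-cx)/f,(uv[:,1]-cy)/f,np.ones(len(uv))]@R.T
    return o+d*((z-o[2])/d[:,2])[:,None]
def brass(im):
    h=cv2.cvtColor(im,cv2.COLOR_BGR2HSV);return cv2.inRange(h,(18,150,60),(32,255,255))
E
python3 - <<'E'
from h import *
for n,c0 in(("scene",(338,225)),("side",(326,240))):
    im=cv2.imread(f"pics/{n}0.png");c=cam(n)
    m=np.uint8((im.max(2)<95)&(np.ptp(im,2)<40))*255
    w=np.zeros_like(m);cv2.rectangle(w,(c0[0]-33,c0[1]-26),(c0[0]+33,c0[1]+34),255,-1);
    k=cv2.findContours(m&w,0,2)[0];k=max(k,key=cv2.contourArea)
    h=cv2.convexHull(k)[:,0];x=ray(c,h,.019)
    print(n,cv2.boundingRect(k));(cx,cy),r=cv2.minEnclosingCircle(np.float32(x[:,:2]));print(cx,cy,r)
    b=brass(im)&w;k=max(cv2.findContours(b,0,2)[0],key=cv2.contourArea);print("brass",cv2.boundingRect(k))
E
```

```text
scene (315, 208, 45, 36)
0.5226089954376221 0.08026707172393799 0.07600012421607971
brass (329, 201, 19, 24)
side (298, 223, 56, 41)
0.5103473663330078 0.08304820209741592 0.07378892600536346
brass (313, 214, 25, 26)
```

```bash
python3 -m inch '[{"dx":3.6,"dy":-3.1},{"dx":3.6,"dy":-3.1},{"dx":3.6,"dy":-3.1},{"dx":3.6,"dy":-3.1},{"dx":3.6,"dy":-3.1},{"dx":3.6,"dy":-3.1},{"dx":3.6,"dy":-3.1}]' >/dev/null; python3 -m inch '[{"dx":3.6,"dy":-3.1},{"dx":3.6,"dy":-3.1},{"dx":3.6,"dy":-3.1},{"dx":3.6,"dy":-3.1},{"dx":3.6,"dy":-3.1},{"dx":3.6,"dy":-3.1},{"dx":3.6,"dy":-3.1},{},{}]'
python3 - <<'E'
from h import *
s=ctrl.read_state();im=ctrl.grab_frame("wrist");cv2.imwrite("pics/w1.png",im)
print(s["joints"],s["orientation"],s["tool_pos"])
np.save("s1.npy",s,allow_pickle=True)
E
```

```text
[-1.18299058e+00  8.73446073e-02  1.75333554e-01  1.65979229e+00
  5.94322920e-06  1.57078651e+00] [-3.08174442e+00 -6.05178262e-01  2.95539823e-04] [ 0.20793319 -0.50902187  0.24944887]$[0]: bad value
$[0]: bad value
```

View pics/w1.png

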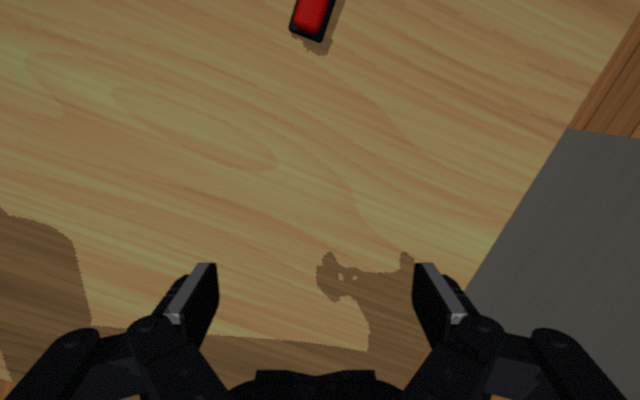

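The arm hasn't moved: the rows were refused, and the picture still shows the start area with the stapler at (312,18). I'll try rows with every key filled in.

```bash
python3 -m inch '[{"dx":3.6,"dy":-3.1,"dz":0,"spin":0,"jaw":8.5},{"dx":3.6,"dy":-3.1,"dz":0,"spin":0,"jaw":8.5},{"dx":3.6,"dy":-3.1,"dz":0,"spin":0,"jaw":8.5},{"dx":3.6,"dy":-3.1,"dz":0,"spin":0,"jaw":8.5},{"dx":3.6,"dy":-3.1,"dz":0,"spin":0,"jaw":8.5},{"dx":3.6,"dy":-3.1,"dz":0,"spin":0,"jaw":8.5},{"dx":3.6,"dy":-3.1,"dz":0,"spin":0,"jaw":8.5}]'
```

```text
time: 0.9
tool_pos: [0.3596, -0.2112, 0.25]
orientation: [3.083, 0.605, 0.001]
contact_force: [-0.3, -0.9, -0.4]
grip_width: 1.0
grasp_force: 0.0
```

```bash
python3 -m inch '[{"dx":3.6,"dy":-3.1,"dz":0,"spin":0,"jaw":8.5},{"dx":3.6,"dy":-3.1,"dz":0,"spin":0,"jaw":8.5},{"dx":3.6,"dy":-3.1,"dz":0,"spin":0,"jaw":8.5},{"dx":3.6,"dy":-3.1,"dz":0,"spin":0,"jaw":8.5},{"dx":3.6,"dy":-3.1,"dz":0,"spin":0,"jaw":8.5},{"dx":3.6,"dy":-3.1,"dz":0,"spin":0,"jaw":8.5},{"dx":3.6,"dy":-3.1,"dz":0,"spin":0,"jaw":8.5},{"dx":0,"dy":0,"dz":0,"spin":0,"jaw":8.5},{"dx":0,"dy":0,"dz":0,"spin":0,"jaw":8.5}]';python3 - <<'E'
from h import *
s=ctrl.read_state();im=ctrl.grab_frame("wrist");cv2.imwrite("pics/w2.png",im)
print(s["joints"],s["orientation"],s["tool_pos"])
np.save("s2.npy",s,allow_pickle=True)
E
```

```text
time: 1.8
tool_pos: [0.5104, 0.084, 0.2493]
orientation: [3.082, 0.609, -0.002]
contact_force: [0.1, 0.8, 0.1]
grip_width: 0.994
grasp_force: 0.0
[ 1.63312724e-01  9.52355198e-03  9.41324771e-02  1.65697008e+00
 -1.93556577e-04  2.91481367e+00] [ 3.08188216e+00  6.08849015e-01 -2.46631778e-03] [0.51037755 0.08404792 0.24929508]
```

View pics/w2.png

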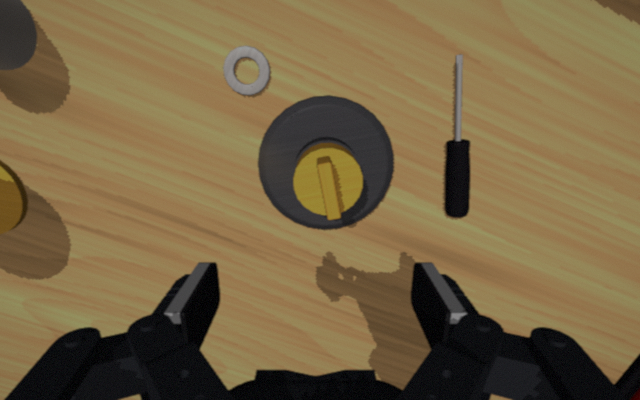

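The wrist view shows the foot disc centred near (326,162), with the cap at about (328,181). The bar runs from about (323,157) to (336,218), roughly along the tool's x axis, so the fingers straddle it well. The washer is at (247,71) and the screwdriver at (457,140), both clear. Next I'll measure the centre and the bar angle.

Run:
```python
from h import *
s=np.load("s2.npy",allow_pickle=True).item();im=cv2.imread("pics/w2.png");c=cam("wrist",s)
m=np.uint8((im.max(2)<95)&(np.ptp(im,2)<30))*255;m[:90]=0;m[236:]=0;m[:,:250]=0;m[:,400:]=0
k=max(cv2.findContours(m,0,2)[0],key=cv2.contourArea);h=cv2.convexHull(k)[:,0]
x=ray(c,h,.019);print("foot",cv2.minEnclosingCircle(np.float32(x[:,:2])))
b=brass(im);b[:130]=0;b[236:]=0;b[:,:280]=0;b[:,375:]=0
k=max(cv2.findContours(b,0,2)[0],key=cv2.contourArea);x=ray(c,cv2.convexHull(k)[:,0],.078);print("lid",cv2.minEnclosingCircle(np.float32(x[:,:2])))
cv2.imwrite("pics/w2c.png",cv2.resize(im[135:235,285:375],None,fx=6,fy=6,interpolation=cv2.INTER_CUBIC))
```

```text
foot ((0.5133031010627747, 0.07351189106702805), 0.07330285012722015)
lid ((0.5117758512496948, 0.07305116951465607), 0.03648725152015686)
```

View pics/w2c.png

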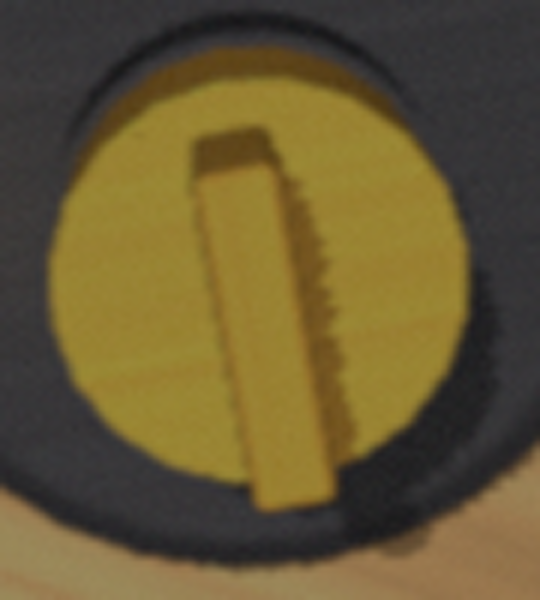

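The crop shows the bar's top face with corners at about (198,176), (276,168), (337,500) and (256,510). The lid is a circle spanning x 48 to 470 and y 75 to 487.

Run:
```python
from h import *
s=np.load("s2.npy",allow_pickle=True).item();c=cam("wrist",s)
q=np.array([(198,176),(276,168),(337,500),(256,510)])/6+(285,135)
x=ray(c,q,.108);n=np.linalg.norm;print(x.mean(0),"sides",n(x[0]-x[1]),n(x[1]-x[2]),n(x[2]-x[3]),n(x[3]-x[0]))
l=ray(c,np.array([(48,280),(470,280),(259,75),(259,487)])/6+(285,135),.078);print("lid",l[:2].mean(0),l[2:].mean(0),n(l[0]-l[1]),n(l[2]-l[3]))
d=(x[1]+x[0]-x[2]-x[3])/2;print("wing az",np.degrees(np.arctan2(d[1],d[0])))
R=Ro.from_rotvec(s["orientation"]).as_matrix()
print("tool x az",np.degrees(np.arctan2(R[1,0],R[0,0])),"z",R[:,2])
t=R.T@d;print("spin to align",np.arctan2(t[1],t[0]))
p=np.array([.5135,.0735,.101]);print("tool delta cm",R.T@(p-s["tool_pos"])*100)
```

```text
[0.51197411 0.07208909 0.108     ] sides 0.010536412409308808 0.04875934672888712 0.011569059358876282 0.04900491950848155
lid [0.51273092 0.0725201  0.078     ] [0.5115985  0.07203579 0.078     ] 0.06422691067876013 0.06498336144034637
wing az 32.71230660961725
tool x az 22.35062429766964 z [-1.51253339e-03 -4.45402442e-04 -9.99998757e-01]
spin to align -0.18084593532606927
tool delta cm [-0.08906546  1.09670905 14.8294868 ]
```

```bash
python3 -m inch '[{"dx":-0.3,"dy":1.14,"dz":0,"spin":-0.145,"jaw":8.5},{"dx":0,"dy":0,"dz":0,"spin":-0.145,"jaw":8.5},{"dx":0,"dy":0,"dz":0,"spin":-0.145,"jaw":8.5},{"dx":0,"dy":0,"dz":0,"spin":-0.145,"jaw":8.5},{"dx":0,"dy":0,"dz":0,"spin":-0.145,"jaw":8.5},{"dx":0,"dy":0,"dz":0,"spin":-0.145,"jaw":8.5},{"dx":0,"dy":0,"dz":0,"spin":-0.145,"jaw":8.5},{"dx":0,"dy":0,"dz":0,"spin":-0.145,"jaw":8.5},{"dx":0,"dy":0,"dz":0,"spin":-0.145,"jaw":8.5},{"dx":0,"dy":0,"dz":0,"spin":-0.145,"jaw":8.5}]'
python3 -m inch '[{"dx":0,"dy":0,"dz":0,"spin":-0.145,"jaw":8.5},{"dx":0,"dy":0,"dz":0,"spin":-0.145,"jaw":8.5},{"dx":0,"dy":0,"dz":0,"spin":-0.145,"jaw":8.5},{"dx":0,"dy":0,"dz":0,"spin":-0.145,"jaw":8.5},{"dx":0,"dy":0,"dz":0,"spin":-0.145,"jaw":8.5},{"dx":0,"dy":0,"dz":0,"spin":-0.145,"jaw":8.5},{"dx":0,"dy":0,"dz":0,"spin":-0.145,"jaw":8.5},{"dx":0,"dy":0,"dz":0,"spin":-0.145,"jaw":8.5},{"dx":0,"dy":0,"dz":0,"spin":-0.145,"jaw":8.5},{"dx":0,"dy":0,"dz":0,"spin":-0.145,"jaw":8.5}]' 
python3 -m inch '[{"dx":0,"dy":0,"dz":0,"spin":-0.14,"jaw":8.5},{"dx":0,"dy":0,"dz":0,"spin":-0.14,"jaw":8.5},{"dx":0,"dy":0,"dz":0,"spin":-0.14,"jaw":8.5},{"dx":0,"dy":0,"dz":0,"spin":0,"jaw":8.5},{"dx":0,"dy":0,"dz":0,"spin":0,"jaw":8.5}]'
python3 - <<'E'
from h import *
s=ctrl.read_state();im=ctrl.grab_frame("wrist");cv2.imwrite("pics/w3.png",im)
R=Ro.from_rotvec(s["orientation"]).as_matrix()
print(s["joints"],s["tool_pos"],np.degrees(np.arctan2(R[1,0],R[0,0])),R[:,2])
np.save("s3.npy",s,allow_pickle=True)
E
```

```text
time: 2.85
tool_pos: [0.5115, 0.0699, 0.2505]
orientation: [1.901, 2.5, 0.001]
contact_force: [0.2, -0.3, -0.4]
grip_width: 0.999
grasp_force: 0.0
time: 3.85
tool_pos: [0.5115, 0.0699, 0.2505]
orientation: [-0.235, 3.132, -0.0]
contact_force: [-0.2, 0.1, -0.5]
grip_width: 0.996
grasp_force: 0.0
time: 4.35
tool_pos: [0.5117, 0.0705, 0.2503]
orientation: [-0.869, 3.019, -0.0]
contact_force: [-0.1, 0.4, -0.8]
grip_width: 0.994
grasp_force: 0.0
[ 1.36966804e-01  6.19566061e-03  9.27975152e-02  1.65688286e+00
 -8.34112311e-05 -4.23582515e-01] [0.51171311 0.07050688 0.25032961] -147.88288745684778 [ 5.21885306e-04 -1.22684529e-05 -9.99999864e-01]
```

Run:
```python
from h import *
im=cv2.imread("pics/w3.png");b=brass(im);k=max([k for k in cv2.findContours(b,0,2)[0] if 250<cv2.boundingRect(k)[0]<400 ],key=cv2.contourArea)
x,y,w,h=cv2.boundingRect(k);print(x,y,w,h);x-=8;y-=12
cv2.imwrite("pics/w3c.png",cv2.resize(im[y:y+100,x:x+90],None,fx=6,fy=6,interpolation=cv2.INTER_CUBIC));print(x,y)
```

```text
282 145 69 77
274 133
```

View pics/w3c.png

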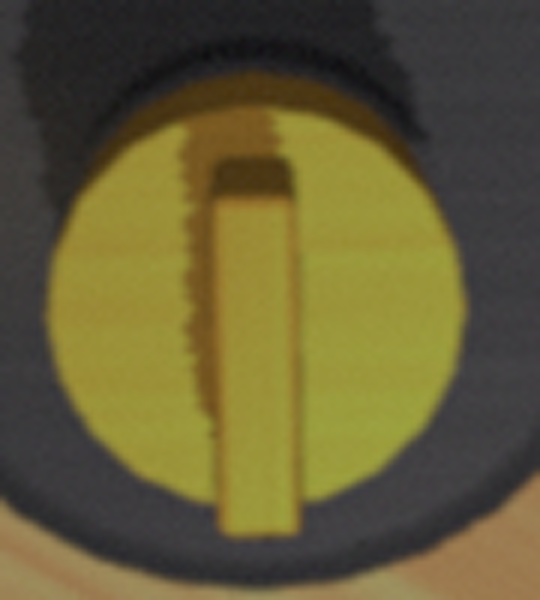

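The bar is now lined up with the tool. Its corners are at about (215,198), (296,198), (300,535) and (220,535), and the lid spans x 47 to 466 and y 107 to 505.

Run:
```python
from h import *
s=np.load("s3.npy",allow_pickle=True).item();c=cam("wrist",s);o=np.array((274,133));n=np.linalg.norm
R=Ro.from_rotvec(s["orientation"]).as_matrix()
x=ray(c,np.array([(215,198),(296,198),(300,535),(220,535)])/6+o,.108)
l=ray(c,np.array([(47,305),(466,305),(256,107),(256,505)])/6+o,.078)
d=(x[0]+x[1]-x[2]-x[3])/2;t=R.T@d;print(x.mean(0),n(d),n(x[0]-x[1]),"spin",np.arctan2(t[1],t[0]))
print("lid",l.mean(0),l[:2].mean(0),n(l[0]-l[1]),n(l[2]-l[3]))
p=x.mean(0);p[2]=.101;print(R.T@(p-s["tool_pos"])*100, ctrl.read_state()["torque"])
```

```text
[0.51247151 0.07337593 0.108     ] 0.04907046322175722 0.010959496224606154 spin -0.01298701484637199
lid [0.5119531  0.07299361 0.078     ] [0.51143871 0.07271751 0.078     ] 0.06412541056044586 0.06321717340981349
[-0.21026367  0.20697596 14.93299473] [-0.04466547  0.00539483  0.00838691]
```

```bash
python3 -m inch '[{"dx":-0.17,"dy":0.16,"dz":3,"spin":-0.013,"jaw":5},{"dx":0,"dy":0,"dz":3,"spin":0,"jaw":5},{"dx":0,"dy":0,"dz":3,"spin":0,"jaw":5},{"dx":0,"dy":0,"dz":2.5,"spin":0,"jaw":5},{"dx":0,"dy":0,"dz":1.5,"spin":0,"jaw":5},{"dx":0,"dy":0,"dz":1,"spin":0,"jaw":5},{"dx":0,"dy":0,"dz":0.8,"spin":0,"jaw":5},{"dx":0,"dy":0,"dz":0,"spin":0,"jaw":5},{"dx":0,"dy":0,"dz":0,"spin":0,"jaw":5},{"dx":0,"dy":0,"dz":0,"spin":0,"jaw":5}]' 25
python3 - <<'E'
from h import *
s=ctrl.read_state();print(s["tool_pos"],s["torque"],s["contact_force"])
E
```

```text
time: 5.4
tool_pos: [0.5131, 0.0738, 0.103]
orientation: [-0.897, 3.009, -0.0]
contact_force: [-0.0, 0.4, 0.4]
grip_width: 0.586
grasp_force: 0.0
[0.51307019 0.07384215 0.10295938] [0.03195806 0.03517998 0.02699549] [-0.04323311  0.36795435  0.43257111]
```

```bash
python3 -m inch '[{"dx":0,"dy":0,"dz":0.1,"spin":0,"jaw":3},{"dx":0,"dy":0,"dz":0,"spin":0,"jaw":2.2},{"dx":0,"dy":0,"dz":0,"spin":0,"jaw":1.8},{"dx":0,"dy":0,"dz":0,"spin":0,"jaw":1},{"dx":0,"dy":0,"dz":0,"spin":0,"jaw":0.6},{"dx":0,"dy":0,"dz":0,"spin":0,"jaw":0.6},{"dx":0,"dy":0,"dz":0,"spin":0,"jaw":0.6},{"dx":0,"dy":0,"dz":0,"spin":0,"jaw":0.6}]' 40
python3 - <<'E'
from h import *
for i in range(3):
  s=ctrl.read_state();print(s["tool_pos"],s["torque"],s["contact_force"],s["joints"][5])
E
```

```text
time: 6.2
tool_pos: [0.5127, 0.0738, 0.1012]
orientation: [-0.897, 3.01, -0.0]
contact_force: [-1.0, -0.3, 3.4]
grip_width: 0.13
grasp_force: 39.7
[0.51267141 0.07377455 0.10122172] [-0.00995377  0.01793444 -0.00082642] [-1.02711895 -0.3348118   3.37606372] -0.4362614212359825
[0.51267141 0.07377455 0.10122172] [-0.00995377  0.01793444 -0.00082642] [-1.02711895 -0.3348118   3.37606372] -0.4362614212359825
[0.51267141 0.07377455 0.10122172] [-0.00995377  0.01793444 -0.00082642] [-1.02711895 -0.3348118   3.37606372] -0.4362614212359825
```

```bash
cat > t.py <<'E'
from h import *
s=ctrl.read_state();print("tq",np.round(s["torque"],3),"F",np.round(s["contact_force"],1),"j6",round(s["joints"][5],3),np.round(s["tool_pos"],4))
E
python3 -m inch '[{"dx":0,"dy":0,"dz":0,"spin":0.03,"jaw":0.6},{"dx":0,"dy":0,"dz":0,"spin":0.03,"jaw":0.6},{"dx":0,"dy":0,"dz":0,"spin":0.03,"jaw":0.6}]'>/dev/null;python3 t.py; python3 -m inch '[{"dx":0,"dy":0,"dz":0,"spin":0.03,"jaw":0.6}]'>/dev/null;python3 t.py;python3 -m inch '[{"dx":0,"dy":0,"dz":0,"spin":0.03,"jaw":0.6}]'>/dev/null;python3 t.py
```

```text
tq [-0.005  0.037  0.094] F [-0.7 -0.4  4.7] j6 -0.343 [0.5127 0.0738 0.1012]
tq [ 0.011 -0.069  0.058] F [0.7 0.3 4.6] j6 -0.314 [0.5127 0.0738 0.1012]
tq [ 0.061 -0.117  0.124] F [ 0.5 -0.2  4.7] j6 -0.284 [0.5128 0.0738 0.1012]
```

```bash
for i in 1; do python3 -m inch '[{"dx":0,"dy":0,"dz":0,"spin":0.03,"jaw":0.6}]'>/dev/null;python3 t.py;python3 -m inch '[{"dx":0,"dy":0,"dz":0,"spin":0.02,"jaw":0.6}]'>/dev/null;python3 t.py; done
```

```text
tq [-0.043 -0.199  0.131] F [ 2.1 -0.   4.9] j6 -0.254 [0.5129 0.0738 0.1012]
tq [-0.069 -0.232  0.135] F [ 1.2 -0.6  5.2] j6 -0.234 [0.5129 0.0738 0.1012]
```

```bash
python3 -m inch '[{"dx":0,"dy":0,"dz":0,"spin":0.03,"jaw":0.6}]'>/dev/null;python3 t.py;python3 -m inch '[{"dx":0,"dy":0,"dz":0,"spin":0.02,"jaw":0.6}]'>/dev/null;python3 t.py;python3 -m inch '[{"dx":0,"dy":0,"dz":0,"spin":0.02,"jaw":0.6}]'>/dev/null;python3 t.py
```

```text
tq [-0.037 -0.205  0.112] F [ 2.2 -0.3  5.2] j6 -0.204 [0.5128 0.0737 0.1012]
tq [ 0.01  -0.239  0.141] F [ 1.1 -0.9  4.7] j6 -0.184 [0.5129 0.0737 0.1012]
tq [-0.053 -0.141  0.053] F [ 0.9 -0.   5. ] j6 -0.164 [0.5128 0.0738 0.1012]
```

```bash
python3 -m inch '[{"dx":0,"dy":0,"dz":0,"spin":0.03,"jaw":0.6},{"dx":0,"dy":0,"dz":0,"spin":0.03,"jaw":0.6}]'>/dev/null;python3 t.py;python3 -m inch '[{"dx":0,"dy":0,"dz":0,"spin":0.03,"jaw":0.6},{"dx":0,"dy":0,"dz":0,"spin":0.03,"jaw":0.6}]';python3 t.py;python3 - <<'E'
from h import *
s=ctrl.read_state();im=ctrl.grab_frame("wrist");cv2.imwrite("pics/w4.png",im)
a=ctrl.grab_frame("scene")[180:250,290:390];cv2.imwrite("pics/w4b.png",np.vstack([im[150:400],cv2.resize(a,(640,448))[:300]]))
E
```

```text
tq [ 0.019 -0.102  0.085] F [ 0.7 -1.1  5.3] j6 -0.104 [0.5128 0.0737 0.1012]
time: 7.6
tool_pos: [0.5128, 0.0737, 0.1012]
orientation: [-0.292, 3.127, -0.0]
contact_force: [0.1, -0.7, 4.7]
grip_width: 0.13
grasp_force: 40.0
tq [-0.056 -0.076  0.111] F [ 0.1 -0.7  4.7] j6 -0.044 [0.5128 0.0737 0.1012]
```

View pics/w4b.png

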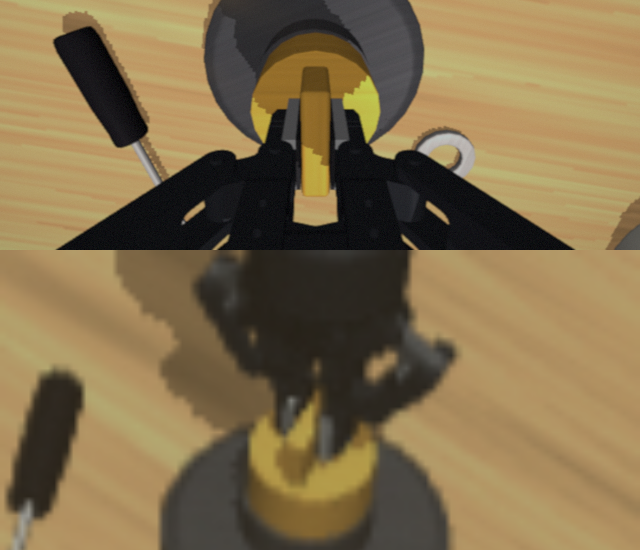

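The wing at (315,130) is still square between the pads after 0.39 rad at about 0.1 N m. So the cap has turned with the gripper, and positive spin is the easy sense. I'll carry on turning that way.

```bash
python3 -m inch '[{"dx":0,"dy":0,"dz":0,"spin":0.05,"jaw":0.6},{"dx":0,"dy":0,"dz":0,"spin":0.05,"jaw":0.6},{"dx":0,"dy":0,"dz":0,"spin":0.05,"jaw":0.6},{"dx":0,"dy":0,"dz":0,"spin":0.05,"jaw":0.6},{"dx":0,"dy":0,"dz":0,"spin":0.05,"jaw":0.6},{"dx":0,"dy":0,"dz":0,"spin":0.05,"jaw":0.6},{"dx":0,"dy":0,"dz":0,"spin":0.05,"jaw":0.6},{"dx":0,"dy":0,"dz":0,"spin":0.05,"jaw":0.6},{"dx":0,"dy":0,"dz":0,"spin":0.05,"jaw":0.6},{"dx":0,"dy":0,"dz":0,"spin":0.05,"jaw":0.6}]'>/dev/null;python3 t.py
```

```text
tq [0.059 0.004 0.156] F [1.  0.6 5.4] j6 0.457 [0.5127 0.0738 0.1012]
```

```bash
python3 -m inch '[{"dx":0,"dy":0,"dz":0,"spin":0.05,"jaw":0.6},{"dx":0,"dy":0,"dz":0,"spin":0.05,"jaw":0.6},{"dx":0,"dy":0,"dz":0,"spin":0.05,"jaw":0.6}]'>/dev/null;python3 t.py;python3 -m inch '[{"dx":0,"dy":0,"dz":0,"spin":0.03,"jaw":0.6},{"dx":0,"dy":0,"dz":0,"spin":0.03,"jaw":0.6}]'>/dev/null;python3 t.py
```

```text
tq [0.063 0.029 0.08 ] F [ 0.7 -0.4  4.9] j6 0.607 [0.5127 0.0738 0.1012]
tq [0.021 0.023 0.087] F [-0.3  0.1  5.7] j6 0.666 [0.5127 0.0738 0.1012]
```

That is 1.10 rad with no stop felt. I'll try a gentle lift.

```bash
python3 -m inch '[{"dx":0,"dy":0,"dz":0,"spin":0,"jaw":0.6},{"dx":0,"dy":0,"dz":-0.1,"spin":0,"jaw":0.6}]' 50 >/dev/null;python3 t.py;python3 -m inch '[{"dx":0,"dy":0,"dz":-0.1,"spin":0,"jaw":0.6},{"dx":0,"dy":0,"dz":-0.1,"spin":0,"jaw":0.6}]'>/dev/null;python3 t.py
```

```text
tq [-0.006  0.031 -0.071] F [-1.4  0.2 -1.2] j6 0.665 [0.5122 0.0737 0.1015]
tq [-0.033  0.038  0.047] F [-0.8 -0.2 -0.4] j6 0.664 [0.5122 0.0737 0.1034]
```

```bash
python3 -m inch '[{"dx":0,"dy":0,"dz":-0.2,"spin":0,"jaw":0.6},{"dx":0,"dy":0,"dz":-0.3,"spin":0,"jaw":0.6},{"dx":0,"dy":0,"dz":0,"spin":0,"jaw":0.6}]' >/dev/null;python3 t.py
```

```text
tq [ 0.036  0.007 -0.024] F [-0.6 -0.6 -1.5] j6 0.664 [0.5128 0.0738 0.1095]
```

```bash
python3 -m inch '[{"dx":0,"dy":0,"dz":-0.6,"spin":0,"jaw":0.6},{"dx":0,"dy":0,"dz":-0.8,"spin":0,"jaw":0.6},{"dx":0,"dy":0,"dz":-0.8,"spin":0,"jaw":0.6},{"dx":0,"dy":0,"dz":-1.5,"spin":0,"jaw":0.6},{"dx":0,"dy":0,"dz":-2,"spin":0,"jaw":0.6},{"dx":0,"dy":0,"dz":-2,"spin":0,"jaw":0.6},{"dx":0,"dy":0,"dz":-2,"spin":0,"jaw":0.6},{"dx":0,"dy":0,"dz":-2,"spin":0,"jaw":0.6},{"dx":0,"dy":0,"dz":-1.5,"spin":0,"jaw":0.6},{"dx":0,"dy":0,"dz":-0.8,"spin":0,"jaw":0.6}]' >/dev/null;python3 t.py
python3 -m inch '[{"dx":0,"dy":0,"dz":0,"spin":0,"jaw":0.6},{"dx":0,"dy":0,"dz":0,"spin":0,"jaw":0.6},{"dx":0,"dy":0,"dz":0,"spin":0,"jaw":0.6},{"dx":0,"dy":0,"dz":0,"spin":0,"jaw":0.6},{"dx":0,"dy":0,"dz":0,"spin":0,"jaw":0.6}]';python3 t.py
python3 - <<'E'
from h import *
cv2.imwrite("pics/f.png",np.vstack([ctrl.grab_frame("side")[80:330],ctrl.grab_frame("wrist")[60:400]]))
E
```

```text
tq [ 0.044  0.008 -0.008] F [ 0.5 -0.9 -1.8] j6 0.664 [0.5129 0.0738 0.2516]
time: 11.4
tool_pos: [0.5124, 0.0737, 0.2485]
orientation: [-0.809, -3.035, 0.001]
contact_force: [0.3, -0.1, -1.3]
grip_width: 0.128
grasp_force: 48.8
tq [ 0.008 -0.009 -0.031] F [ 0.3 -0.1 -1.3] j6 0.664 [0.5124 0.0737 0.2485]
```

View pics/f.png

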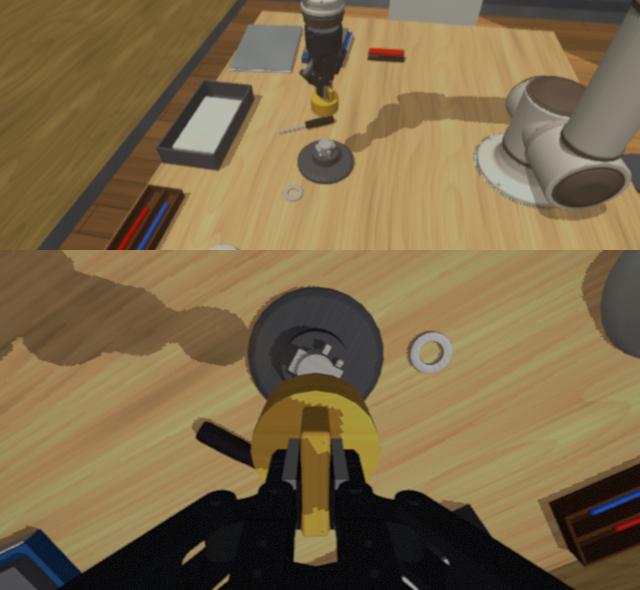

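The cap at (325,100) in the side view is upright in the gripper, and the bare neck shows at (325,150). It is about 14.7 cm up and still.

```bash
python3 -c "
from station import ctrl
print(ctrl.job_done())"
```

```text
the job is handed in; nothing more can be done
None
```

The cap undid clockwise as seen from above (tool spin positive, about 1.1 rad at under 0.2 N m), lifted straight off, and was handed in held upright and still about 14.7 cm above the socket, with nothing else touched.

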